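# Clear the pastry board into the baking tray

### The arm

A 6-joint arm with a two-finger parallel gripper is mounted at the origin on the work surface. World frame = base frame: x ahead of the robot, y to its left, z up, the work surface at z = 0. Lengths are in m, angles in rad, forces in N, time in s.
With the tool pointing down it reaches from about 0.325 to 0.875 m from the base axis. Payload 4.4 kg.
Tool frame: the origin (TCP) lies between the finger pads; the fingertips stand 19 mm ahead of it and the grasp point (between the pads) is the TCP; z points along the fingers, y is the direction in which the jaws open and shut (so a half turn about z gives the same grasp; the last joint's range is limited). The gripper opens to 85 mm and grips with 20 to 120 N. Pads are 22 mm wide; open, the fingers measure 114 mm over their backs; the gripper's body (76 mm by 85 mm) begins 54 mm behind the grasp point. The pads swing forward as they close: fully open they stand 13 mm farther back than shut.
Start: joints at [1.062, 0.207, 1.542, -0, 1.393, -0.15], TCP at [0.202, 0.538, 0.229] pointing down, gripper open.
Joint ranges: [-2.73, 2.73], [-0.86, 2.22], [0.23, 2.46], [-1.11, 4.25], [0.08, 2.63], [-2.82, 2.82]. Speed limits (rad/s): [2.79, 2.79, 3.14, 3.14, 3.14, 3.14].

### API

Orientations are given as a rotation vector (axis times angle).
In Python, from workcell import telemetry, capture, manip gives the robot as it stands.
- The arm moves only by the tool servo_tool, never from a script. Its argument "moves" is a list of rows, each a list of 3 entries, a list of its own where there are three numbers: the finger opening in m, from 0 to 0.0854, then the shift along the world's x, y, z in m, then the turn about the world's z in degrees. A call has 1 to 10 rows; each row is the pose to reach, as a shift and turn from the pose commanded when the call began; what a row does not reach only later rows make up. A row lasts 1/8 s, in which the tool goes at most 62.5 mm and 10.7 degrees, less where a joint would pass 70% of its speed; a pose out of reach is approached as far as the arm can. A call with a gripper value outside its range is refused whole. The fingers move at their own pace and stop on an object; the grip force is fixed at half the most. Time passes only in rows, so rows that repeat a pose let the fingers close. It gives the time, the measured TCP pose, the force and the opening at its end, in the units of the state.
- telemetry.observe(): the state, without advancing time (a new reading comes with each control period).
- capture(name): name is "side" or "top"; returns a dict with "color" (480x640x3 uint8, red, green, blue), "z_map" (480x640 float32, m along the optical axis (not along the pixel's ray), 0 where there is no reading), "vfov" (degrees; the focal length in pixels is half the picture's height over the tangent of half this angle, whatever the lens; pixels are square), "cx", "cy" (the principal point, pixels), "R" (3x3) and "t" (3): a world point X has camera coordinates R X + t. Camera axes: x right, y down, z forward; pixel columns grow to the right and rows downward; lengths in m; the calibration is good to about 2 mm. A picture is of the moment at which its call begins.
- manip.close_job(): hands the job in, once; it reports no verdict.
The state is a dict: "time_s": time; "qpos": joint angles; "qd": joint speeds; "joint_torque": joint torques, N m; "eef_pos": TCP position; "ee_rot": TCP orientation; "contact_force": force on the tool from outside, world axes, zero at the start; "ft_torque": the same for the moment, N m; "width": finger opening in m.
Only numpy, scipy, OpenCV 4.12 (cv2) and the standard library are available. Lean on these libraries where they do the work, as an engineer would, in place of code of your own. Each camera call takes 0.05 s, during which the arm holds its last target. There are 200 camera calls.

### The job

Clear the pastry board for the wash-up: sweep the three metal biscuit cutters along the board and over its edge, so that all three end up inside the empty black baking tray beside it, none left hanging or leaning on the board. Only push them, do not pick any of them up. Leave the little jar standing where it is on the board, and do not disturb the biscuits on the rack or anything else on the table.

Things in the scene. Friction and masses are not known exactly. Their poses are not given: they have to be found in the camera images.
- board: Fixed light-wood pastry board, 300 (its x) by 380 (its y) mm, 20 mm thick, plain and flat with no rim. Origin: centre of its underside, on the table; z up. The baking tray stands against one of its two 300 mm edges (its +y or its -y edge, differing from start to start), the cooling rack against the other.
- baking_tray: Fixed empty black baking tray with its long side along the board's edge, 3 to 6 mm from it: 330 (its x) by 240 (its y) mm outside, rim 14 mm above the table (16 mm with its rolled edge), so 4 to 6 mm lower than the board's top; walls and floor 3 mm. Origin: centre of its underside, on the table; its axes are parallel to the board's.
- cooling_rack: Fixed steel wire cooling rack, 320 (its x) by 230 (its y) mm, 18 mm high, against the other edge of the board, two biscuits on it (tops 27 mm above the table). Origin: centre of its underside.
- round_cutter: Loose round steel biscuit cutter lying flat on the board: an upright 2 mm wall, 25 mm high, open above and below, 60 mm across, about 25 g. Origin: its centre, half-way up (12.5 mm above its underside).
- star_cutter: Loose five-pointed star cutter lying flat on the board, same wall and height; points 36 mm and notches 19 mm from the centre, one point along its +x, about 25 g. Origin: its centre, half-way up.
- heart_cutter: Loose heart cutter lying flat on the board, same wall and height; 62 mm wide along its y, 57 mm long along its x (notch towards +x, point towards -x), all of it within 36 mm of its origin, about 25 g. Origin: near its middle, half-way up.
- jar: Small amber glass jar with a red cap standing loose on the board among the cutters: 50 mm across, 45 mm high, 120 g; it may stand between a cutter and the tray. Not to be moved. Origin: centre of its underside.
- biscuit0: Loose baked biscuit, 64 mm across, 9 mm thick, on the cooling rack. Not to be moved.
- biscuit1: The second such biscuit on the cooling rack. Not to be moved.
- rolling_pin: Loose wooden rolling pin, 60 mm thick, 440 mm long, lying across on the table just beyond the board's far edge. Origin: under its middle.
- mug: Loose white mug, 80 mm across, 95 mm high, on the table at the left, beyond the tray or rack. Origin: centre of its underside.
- flour_canister: Loose steel canister, 104 mm across, 170 mm high, on the table at the left, beyond the tray or rack. Origin: centre of its underside.

How it is judged:
At the end, for the whole second after the job is handed in: All three cutters are at rest inside the baking tray (centre at least 7 mm inside its walls and less than 45 mm above the table), none of them touching the board; the jar stands upright within 15 mm of where it was (x of round_cutter in the frame of baking_tray between -0.155 and 0.155 m and y of round_cutter in the frame of baking_tray between -0.108 and 0.108 m and height (world z) of each of round_cutter, star_cutter, heart_cutter below 0.045 m and contact force between each of round_cutter, star_cutter, heart_cutter and board below 0.02 N and linear speed of each of round_cutter, star_cutter, heart_cutter below 0.02 m/s and x of star_cutter in the frame of baking_tray between -0.155 and 0.155 m and y of star_cutter in the frame of baking_tray between -0.108 and 0.108 m and x of heart_cutter in the frame of baking_tray between -0.155 and 0.155 m and y of heart_cutter in the frame of baking_tray between -0.108 and 0.108 m and distance of jar from where it was at the start of the episode below 0.015 m and angle between jar's own z axis and vertical below 0.15 rad).
It fails at once if a cutter was picked up (its centre rose more than 15 mm above where it lay on the board) (height (world z) of any of round_cutter, star_cutter, heart_cutter above 0.0475 m).
It fails at once if the jar was shifted by more than 15 mm or tipped (distance of jar from where it was at the start of the episode above 0.015 m or angle between jar's own z axis and vertical above 0.3 rad).
It fails at once if a biscuit, the rolling pin, the mug or the canister was moved by more than 20 mm (distance of any of rolling_pin, biscuit0, biscuit1, mug, flour_canister from where it was at the start of the episode above 0.02 m).
It also fails if it takes over 72 s, if anything falls off the work surface, if the arm or the gripper's body presses on something with over 40 N, if the wrist force passes 120 N, or if a joint passes its speed limit or range.

## Working session

There is one attempt and no reset: what is moved stays moved. The work goes in short steps, Python scripts to look and compute and a tool call to move; the robot and the scene stay as the last step left them, time stands still between calls to the robot, and variables do not carry over. Pictures are saved under pics/ and viewed, about 8 in all and at most 12, crops included, and the job is handed in when it is done.

Besides the shell and the picture viewer there is one more tool, called in YAML: its name, and indented under it one key for each argument. servo_tool: Moves the arm, as the interface text tells. Its arguments: {"type":"object","properties":{"moves":{"type":"array"}},"required":["moves"]}

```bash
mkdir -p pics; cat > h.py <<'E'
import numpy as np, cv2
from workcell import telemetry, capture, manip
def cloud(c):
    f=240/np.tan(np.radians(c["vfov"])/2); z=c["z_map"]
    v,u=np.mgrid[0:480,0:640]
    P=np.stack([(u-c["cx"])/f*z,(v-c["cy"])/f*z,z],-1)
    return (P-c["t"])@c["R"]
def px(c,X):
    f=240/np.tan(np.radians(c["vfov"])/2); p=c["R"]@np.array(X)+c["t"]
    return f*p[0]/p[2]+c["cx"],f*p[1]/p[2]+c["cy"]
E
python3 - <<'E'
from h import *
for n in("top","side"):
    c=capture(n); cv2.imwrite(f"pics/{n}0.png",c["color"][...,::-1]); np.savez(f"{n}0.npz",**c)
    print(n,c["vfov"],c["cx"],c["cy"],-c["R"].T@c["t"],c["R"].round(3).tolist())
print(telemetry.observe())
E
```

```text
top 48.3821969366298 316.3235277821115 240.95759744675834 [0.44554409 0.10396498 1.31090449] [[-0.015, -1.0, -0.003], [-0.992, 0.015, -0.129], [0.129, 0.002, -0.992]]
side 54.670187932583865 319.8947817871821 242.55640771867698 [ 0.24734247 -0.8315092   0.60404269] [[0.935, -0.353, 0.02], [-0.157, -0.464, -0.872], [0.317, 0.812, -0.49]]
{'time_s': 0.1, 'qpos': array([ 1.06145105e+00,  2.07390266e-01,  1.54280984e+00,  1.25674817e-05,
        1.39351954e+00, -1.50479371e-01]), 'qd': array([ 0.00167326, -0.00035605, -0.00491627, -0.00203077,  0.00076687,
        0.00084958]), 'joint_torque': array([-2.91354736e-04, -3.84091258e+01, -2.92550594e+01, -1.53652645e-04,
        4.78289861e-03, -2.49863848e-05]), 'eef_pos': array([0.20160088, 0.53775906, 0.22751098]), 'ee_rot': array([-0.56056335, -3.09046286,  0.00315389]), 'contact_force': array([-0.20714049,  0.25002716, -0.72555036]), 'ft_torque': array([-0.00739403,  0.00431576, -0.0352969 ]), 'width': 0.08561776085219736}
```

View pics/top0.png

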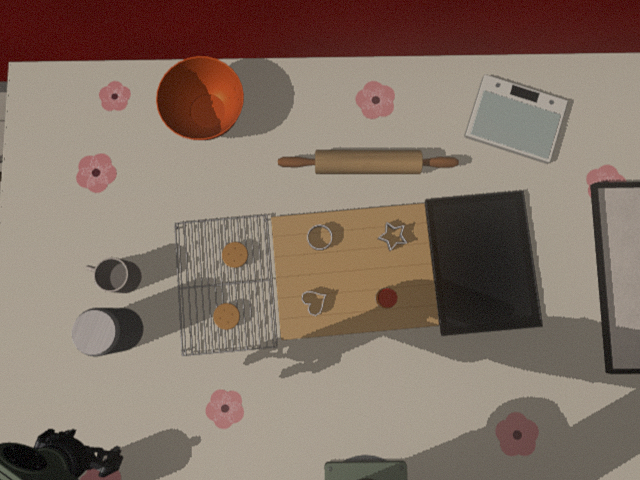

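The top view shows the board at px (272..440, 200..340), with the tray to its right (-y) at (426..541, 190..335) and the rack to its left. The round cutter is at (320,236), the star at (394,236), the heart at (314,301) and the jar at (387,298).

```bash
python3 - <<'E'
from h import *
c=dict(np.load("top0.npz")); P=cloud(c)
f=240/np.tan(np.radians(c["vfov"])/2)
def hit(u,v,z):
    d=np.array([(u-c["cx"])/f,(v-c["cy"])/f,1])@c["R"]; o=-c["R"].T@c["t"]; return (o+d*(z-o[2])/d[2]).round(4)
for n,u,v,z in [("round",320,236,.045),("star",394,236,.045),("heart",314,301,.045),("jar",387,298,.065),("bTL",272,215,.02),("bBL",280,339,.02),("tTL",426,199,.016),("tTR",526,190,.016),("tBR",541,326,.016),("tBL",441,334,.016)]:
    print(n,hit(u,v,z), P[v,u].round(3))
for n,(a,b,e,g) in dict(round=(300,340,218,255),star=(375,415,217,255),heart=(295,335,284,318),jar=(372,402,283,313)).items():
    Q=P[e:g,a:b].reshape(-1,3); Q=Q[(Q[:,2]>.034)&(Q[:,2]<.08)]
    print(n,len(Q),Q.min(0).round(3),Q.max(0).round(3),((Q.min(0)+Q.max(0))/2).round(3))
    print("  circ",np.array(cv2.minEnclosingCircle(Q[:,:2].astype(np.float32))[0]).round(3),cv2.minEnclosingCircle(Q[:,:2].astype(np.float32))[1])
im=c["color"][180:350,260:450,::-1]; cv2.imwrite("pics/crop0.png",cv2.resize(im,None,fx=3.4,fy=3.4,interpolation=cv2.INTER_CUBIC))
E
```

```text
round [0.6218 0.097  0.045 ] [0.626 0.097 0.014]
star [ 0.6191 -0.0799  0.045 ] [ 0.623 -0.084  0.019]
heart [0.4675 0.1135 0.045 ] [0.468 0.114 0.019]
jar [ 0.4715 -0.0559  0.065 ] [0.446 0.104 1.311]
bTL [0.679  0.2138 0.02  ] [0.682 0.215 0.003]
bBL [0.3792 0.1959 0.02  ] [0.378 0.197 0.001]
tTL [ 0.714  -0.1661  0.016 ] [ 0.714 -0.167  0.014]
tTR [ 0.7328 -0.414   0.016 ] [ 0.736 -0.419  0.003]
tBR [ 0.4005 -0.4281  0.016 ] [ 0.4   -0.434  0.002]
tBL [ 0.3852 -0.1884  0.016 ] [ 0.385 -0.189  0.013]
round 112 [0.593 0.068 0.035] [0.651 0.128 0.053] [0.622 0.098 0.044]
  circ [0.622 0.099] 0.030506111681461334
star 153 [ 0.588 -0.108  0.035] [ 0.654 -0.044  0.051] [ 0.621 -0.076  0.043]
  circ [ 0.622 -0.079] 0.03564617410302162
heart 107 [0.435 0.085 0.039] [0.494 0.144 0.051] [0.464 0.115 0.045]
  circ [0.468 0.114] 0.03324899449944496
jar 341 [ 0.451 -0.08   0.034] [ 0.498 -0.033  0.073] [ 0.474 -0.056  0.054]
  circ [ 0.473 -0.056] 0.024815062060952187
```

View pics/crop0.png

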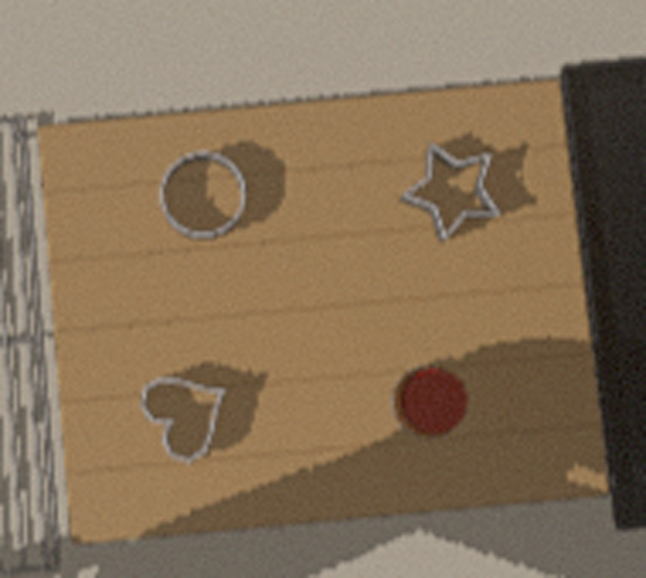

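The cutters can be pushed with a two-finger cradle along three separate diagonal lanes. The order is star to the near side of the tray, then round to the middle, then heart to the far side, and every lane clears the jar. I'll start by moving behind the star.

servo_tool:
  moves:
    - [0.025, [0.05, -0.06, 0], -10]
    - [0.025, [0.09, -0.11, 0], -20]
    - [0.025, [0.13, -0.16, 0], -30]
    - [0.025, [0.17, -0.21, 0], -40]
    - [0.025, [0.21, -0.26, 0], -50]
    - [0.025, [0.25, -0.31, 0], -60]
    - [0.025, [0.29, -0.36, 0], -70]
    - [0.025, [0.33, -0.41, 0], -80]
    - [0.025, [0.37, -0.46, 0], -90]
    - [0.025, [0.41, -0.51, 0], -100]

```text
time_s: 1.35
eef_pos: [0.5943, 0.0496, 0.228]
ee_rot: [-2.732, -1.549, 0.001]
contact_force: [1.0, 1.5, -0.3]
width: 0.0251
```

servo_tool:
  moves:
    - [0.025, [0.04, -0.054, 0], 0]
    - [0.025, [0.04, -0.054, 0], 0]
    - [0.025, [0.04, -0.054, -0.05], 0]
    - [0.025, [0.04, -0.054, -0.1], 0]
    - [0.025, [0.04, -0.054, -0.12], 0]
    - [0.025, [0.04, -0.054, -0.12], 0]

```text
time_s: 2.1
eef_pos: [0.632, -0.0017, 0.107]
ee_rot: [-2.725, -1.557, 0.005]
contact_force: [-0.8, -0.2, -0.3]
width: 0.0252
```

servo_tool:
  moves:
    - [0.025, [0.02, -0.023, 0], 0]
    - [0.025, [0.02, -0.023, -0.03], 0]
    - [0.025, [0.02, -0.023, -0.05], 0]
    - [0.025, [0.02, -0.023, -0.062], 0]
    - [0.025, [0.02, -0.023, -0.062], 0]

```text
time_s: 2.72
eef_pos: [0.6528, -0.0252, 0.0459]
ee_rot: [-2.727, -1.558, 0.002]
contact_force: [-0.1, -0.6, 0.0]
width: 0.0247
```

```bash
python3 - <<'E'
from h import *
s=telemetry.observe(); print(s["eef_pos"],s["contact_force"])
c=capture("side"); u,v=px(c,[.62,-.08,.03]); u,v=int(u),int(v); print(u,v)
cv2.imwrite("pics/s1.png",cv2.resize(c["color"][max(v-120,0):v+90,max(u-140,0):u+140,::-1],None,fx=2.5,fy=2.5))
E
```

```text
[ 0.65279363 -0.02519581  0.04586135] [-0.12373681 -0.59384722  0.03798761]
352 285
```

View pics/s1.png

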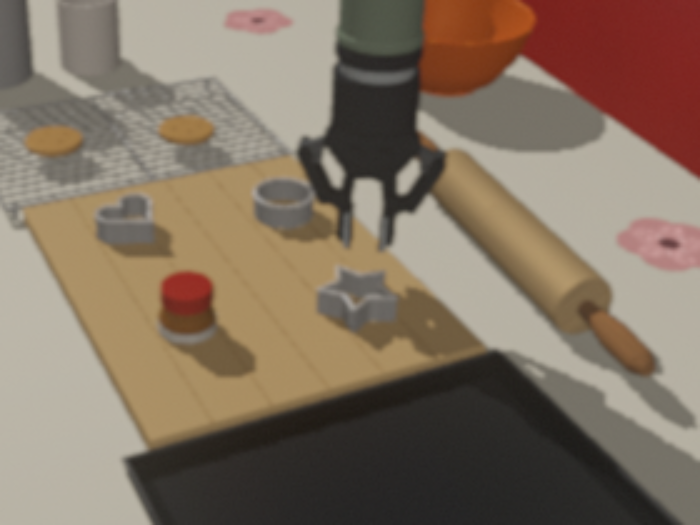

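The side view shows the two fingers behind the star, level with its wall, and nothing touched. Now I'll push.

servo_tool:
  moves:
    - [0.025, [-0.007, -0.012, -0.003], 0]
    - [0.025, [-0.0145, -0.024, -0.003], 0]
    - [0.025, [-0.0215, -0.036, -0.003], 0]
    - [0.025, [-0.029, -0.048, -0.003], 0]
    - [0.025, [-0.036, -0.06, -0.003], 0]
    - [0.025, [-0.043, -0.072, -0.003], 0]
    - [0.025, [-0.0505, -0.084, -0.003], 0]
    - [0.025, [-0.0575, -0.096, -0.003], 0]
    - [0.025, [-0.065, -0.108, -0.003], 0]
    - [0.025, [-0.065, -0.108, -0.003], 0]

```text
time_s: 4.03
eef_pos: [0.588, -0.1346, 0.0435]
ee_rot: [-2.729, -1.555, 0.0]
contact_force: [0.3, -0.0, 0.1]
width: 0.0249
```

```bash
python3 - <<'E'
from h import *
s=telemetry.observe(); print(s["eef_pos"],s["contact_force"])
c=capture("side"); u,v=px(c,[.56,-.17,.03]); u,v=int(u),int(v); print(u,v)
cv2.imwrite("pics/s2.png",cv2.resize(c["color"][max(v-120,0):v+90,max(u-140,0):u+140,::-1],None,fx=2.5,fy=2.5))
E
```

```text
[ 0.58800918 -0.13464232  0.04354622] [ 0.34670494 -0.03889004  0.08614234]
343 315
```

View pics/s2.png

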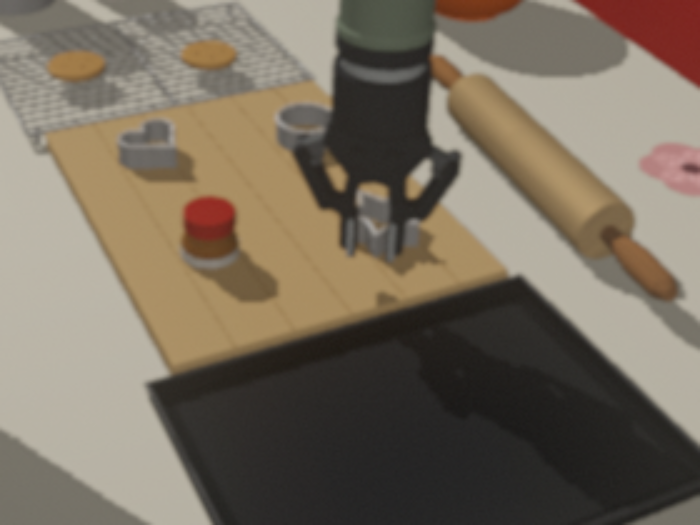

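The fingers seem to be at or inside the star instead of behind it, so I'll measure the star and the fingertip height from depth.

```bash
python3 - <<'E'
from h import *
for n in("top","side"):
    c=capture(n);P=cloud(c).reshape(-1,3)
    m=(P[:,0]>.53)&(P[:,0]<.7)&(P[:,1]<.0)&(P[:,1]>-.22)&(P[:,2]>.027)&(P[:,2]<.05)
    Q=P[m]; print(n,len(Q),Q.min(0).round(3),Q.max(0).round(3))
    bins=np.round(Q[:,:2]/.01).astype(int); u,k=np.unique(bins,axis=0,return_counts=True)
    print([(a.tolist(),int(b)) for a,b in zip(u,k) if b>2])
    if n=="side":
        u,v=[int(a) for a in px(c,[.6,-.12,.04])]; im=c["color"][v-60:v+50,u-70:u+70,::-1]
        for X in([.588,-.135,.0435],[.588,-.135,.0245],[.621,-.079,.045]): print(np.round((np.array(px(c,X))-[u-70,v-60])*5))
        cv2.imwrite("pics/s3.png",cv2.resize(im,None,fx=5,fy=5,interpolation=cv2.INTER_CUBIC))
E
```

```text
top 204 [ 0.542 -0.108  0.027] [ 0.683 -0.003  0.05 ]
[([58, -1], 3), ([59, -7], 13), ([60, -11], 4), ([60, -10], 7), ([60, -9], 5), ([60, -8], 8), ([60, -7], 6), ([60, -6], 3), ([61, -11], 4), ([61, -10], 7), ([61, -9], 4), ([61, -6], 13), ([61, -5], 7), ([62, -10], 12), ([62, -5], 10), ([62, -4], 3), ([63, -10], 7), ([63, -6], 8), ([64, -10], 13), ([64, -9], 9), ([64, -8], 8), ([64, -6], 9), ([65, -10], 3), ([65, -7], 11), ([65, -6], 8)]
side 226 [ 0.572 -0.15   0.027] [ 0.648 -0.042  0.05 ]
[([60, -11], 3), ([60, -9], 4), ([60, -8], 11), ([61, -11], 29), ([61, -10], 13), ([61, -9], 13), ([61, -8], 5), ([61, -7], 4), ([61, -6], 8), ([62, -10], 8), ([62, -5], 20), ([63, -6], 33), ([63, -5], 13), ([64, -11], 4), ([64, -10], 26), ([64, -6], 10), ([65, -11], 3), ([65, -10], 5)]
[340. 322.]
[338. 359.]
[357. 231.]
```

View pics/s3.png

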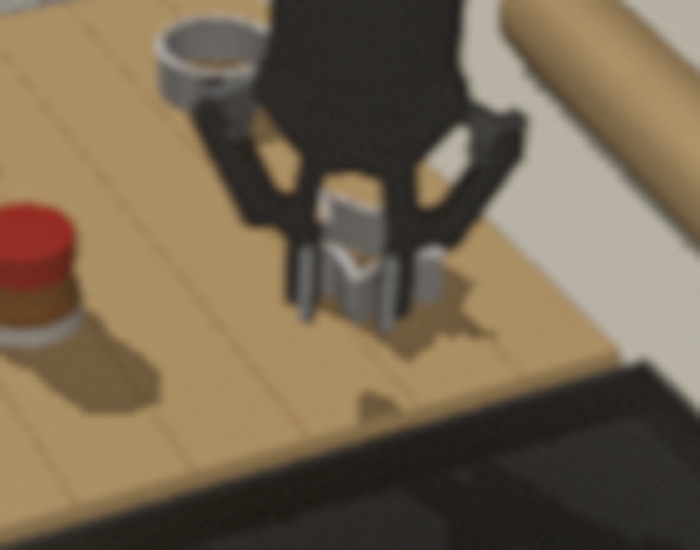

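The star hasn't moved: its depth points still centre at (.62,-.08). The fingertips at px (307,322) and (390,325) project to about TCP height, so they passed just over it. I'll step down here on free board and check the force and the tip height.

servo_tool:
  moves:
    - [0.025, [0, 0, -0.006], 0]
    - [0.025, [0, 0, -0.01], 0]
    - [0.025, [0, 0, -0.013], 0]
    - [0.025, [0, 0, -0.013], 0]

```text
time_s: 4.68
eef_pos: [0.5882, -0.1334, 0.03]
ee_rot: [-2.727, -1.557, 0.001]
contact_force: [0.3, -0.1, 0.9]
width: 0.0249
```

```bash
python3 - <<'E'
from h import *
s=telemetry.observe(); p=s["eef_pos"]; print(p,s["contact_force"],s["width"])
c=capture("side");P=cloud(c)
q=P[(abs(P[...,0]-p[0])<.035)&(abs(P[...,1]-p[1])<.025)&(P[...,2]>.023)&(P[...,2]<.09)]
for z in np.arange(.023,.06,.003):
    w=q[(q[:,2]>=z)&(q[:,2]<z+.003)]; print(round(z,3),len(w), w.mean(0).round(3) if len(w) else '')
u,v=[int(a) for a in px(c,[.6,-.12,.04])]; im=c["color"][v-60:v+50,u-70:u+70,::-1]
for z in(.02,.03,.04): print(z,[np.round((np.array(px(c,[p[0]+s*.017,p[1]-s*.010,z]))-[u-70,v-60])*5).tolist() for s in(-1,1)])
cv2.imwrite("pics/s4.png",cv2.resize(im,None,fx=5,fy=5,interpolation=cv2.INTER_CUBIC))
E
```

```text
[ 0.58821568 -0.13341632  0.02999878] [ 0.28303244 -0.07357572  0.89557087] 0.024853553413795755
0.023 2 [ 0.579 -0.138  0.023]
0.026 2 [ 0.606 -0.11   0.028]
0.029 1 [ 0.605 -0.109  0.03 ]
0.032 5 [ 0.597 -0.136  0.034]
0.035 7 [ 0.581 -0.133  0.036]
0.038 16 [ 0.587 -0.139  0.039]
0.041 13 [ 0.586 -0.139  0.043]
0.044 20 [ 0.587 -0.138  0.045]
0.047 24 [ 0.587 -0.142  0.048]
0.05 16 [ 0.584 -0.139  0.052]
0.053 12 [ 0.585 -0.14   0.054]
0.056 23 [ 0.587 -0.142  0.058]
0.059 17 [ 0.585 -0.142  0.061]
0.02 [[289.0, 360.0], [383.0, 371.0]]
0.03 [[290.0, 340.0], [385.0, 352.0]]
0.04 [[291.0, 321.0], [386.0, 332.0]]
```

View pics/s4.png

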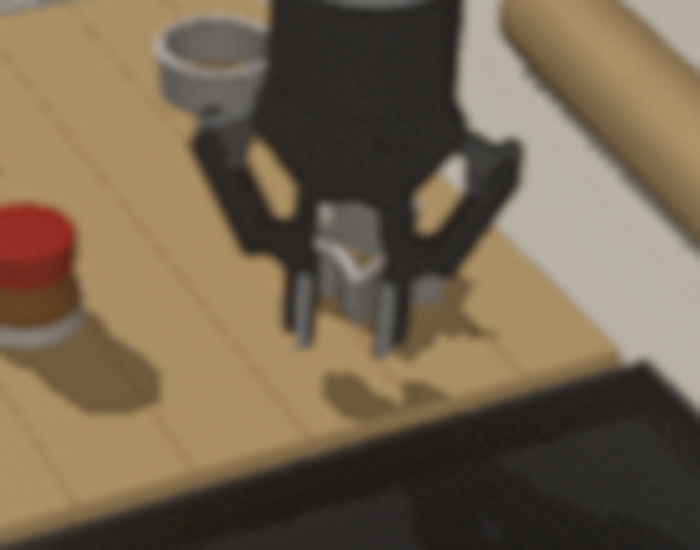

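The tips at px (303,347) and (385,355) are at z≈.030, about TCP height at this opening, with no contact. I'll go back behind the star and push with TCP z≈.028.

servo_tool:
  moves:
    - [0.025, [0, 0, 0.05], 0]
    - [0.025, [0, 0, 0.07], 0]
    - [0.025, [0.03, 0.05, 0.07], 0]
    - [0.025, [0.065, 0.108, 0.07], 0]
    - [0.025, [0.065, 0.108, 0.07], 0]
    - [0.025, [0.065, 0.108, 0.04], 0]
    - [0.025, [0.065, 0.108, 0.01], 0]
    - [0.025, [0.065, 0.108, -0.002], 0]
    - [0.025, [0.065, 0.108, -0.002], 0]

```text
time_s: 5.85
eef_pos: [0.6525, -0.0262, 0.0275]
ee_rot: [-2.728, -1.556, 0.003]
contact_force: [-0.4, -0.3, -0.5]
width: 0.0252
```

servo_tool:
  moves:
    - [0.025, [-0.007, -0.012, 0], 0]
    - [0.025, [-0.0145, -0.024, 0], 0]
    - [0.025, [-0.0215, -0.036, 0], 0]
    - [0.025, [-0.029, -0.048, 0], 0]
    - [0.025, [-0.036, -0.06, 0], 0]
    - [0.025, [-0.043, -0.072, 0], 0]
    - [0.025, [-0.0505, -0.084, 0], 0]
    - [0.025, [-0.0575, -0.096, 0], 0]
    - [0.025, [-0.065, -0.108, 0], 0]
    - [0.025, [-0.065, -0.108, 0], 0]

```text
time_s: 7.1
eef_pos: [0.5878, -0.1347, 0.0284]
ee_rot: [-2.729, -1.555, 0.001]
contact_force: [-0.3, -0.2, -0.2]
width: 0.0248
```

```bash
cat >> h.py <<'E'
def blob(x0,x1,y0,y1,z0=.03,z1=.05):
    for n in("top","side"):
        c=capture(n);P=cloud(c).reshape(-1,3)
        Q=P[(P[:,0]>x0)&(P[:,0]<x1)&(P[:,1]>y0)&(P[:,1]<y1)&(P[:,2]>z0)&(P[:,2]<z1)]
        print(n,len(Q), (np.percentile(Q,[2,50,98],axis=0).round(3).tolist() if len(Q) else ''))
E
python3 - <<'E'
from h import *
s=telemetry.observe(); print(s["eef_pos"],s["contact_force"])
blob(.5,.66,-.25,-.14,.03,.05); blob(.59,.66,-.12,-.03)
c=capture("side"); u,v=px(c,[.56,-.17,.03]); u,v=int(u),int(v)
cv2.imwrite("pics/s5.png",cv2.resize(c["color"][max(v-80,0):v+70,max(u-90,0):u+90,::-1],None,fx=3.5,fy=3.5))
E
```

```text
[ 0.58781943 -0.13471508  0.02842128] [-0.33749605 -0.23787372 -0.22858089]
top 92 [[0.532, -0.197, 0.031], [0.546, -0.178, 0.043], [0.567, -0.148, 0.049]]
side 471 [[0.531, -0.198, 0.031], [0.568, -0.168, 0.04], [0.605, -0.141, 0.048]]
top 0 
side 0
```

View pics/s5.png

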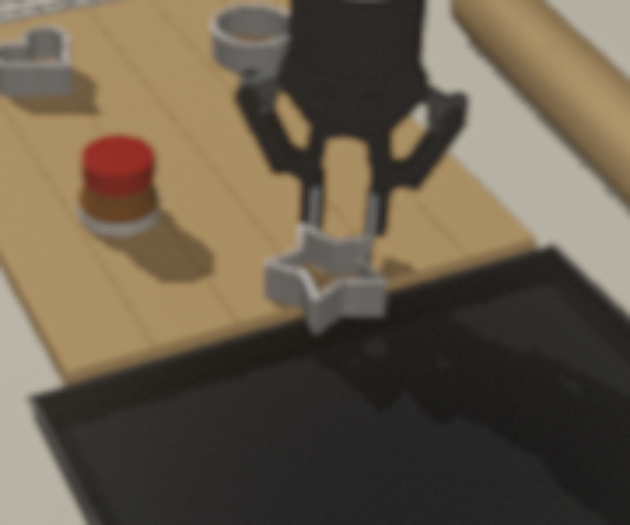

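The star is now being pushed properly and is half over the edge. I'll continue into the tray, lowering the fingers once past the rim.

servo_tool:
  moves:
    - [0.025, [-0.007, -0.012, 0], 0]
    - [0.025, [-0.0145, -0.024, 0], 0]
    - [0.025, [-0.0215, -0.036, 0], 0]
    - [0.025, [-0.029, -0.048, 0], 0]
    - [0.025, [-0.036, -0.06, 0], 0]
    - [0.025, [-0.043, -0.072, 0], 0]
    - [0.025, [-0.0505, -0.084, 0], 0]
    - [0.025, [-0.0575, -0.096, 0], 0]
    - [0.025, [-0.065, -0.108, -0.005], 0]
    - [0.025, [-0.07, -0.118, -0.01], 0]

```text
time_s: 8.6
eef_pos: [0.518, -0.2524, 0.0182]
ee_rot: [-2.728, -1.557, 0.0]
contact_force: [0.4, 0.9, 0.7]
width: 0.0252
```

servo_tool:
  moves:
    - [0.025, [-0.007, -0.012, 0], 0]
    - [0.025, [-0.0145, -0.024, 0], 0]
    - [0.025, [-0.0215, -0.036, 0], 0]
    - [0.025, [-0.0285, -0.048, 0], 0]
    - [0.025, [-0.0285, -0.048, 0], 0]
    - [0.025, [-0.0285, -0.048, 0.05], 0]
    - [0.025, [-0.0285, -0.048, 0.08], 0]

```text
time_s: 9.48
eef_pos: [0.4909, -0.3, 0.1005]
ee_rot: [2.727, 1.557, 0.002]
contact_force: [1.3, -0.4, -0.0]
width: 0.0247
```

```bash
python3 - <<'E'
from h import *
s=telemetry.observe(); print(s["eef_pos"],s["contact_force"],s["time_s"])
blob(.40,.71,-.42,-.19,.021,.05)
E
```

```text
[ 0.49090155 -0.29995592  0.10048599] [ 1.30758721 -0.35482343 -0.00545267] 9.475
top 37 [[0.442, -0.415, 0.021], [0.469, -0.311, 0.026], [0.626, -0.298, 0.034]]
side 389 [[0.432, -0.363, 0.021], [0.465, -0.333, 0.027], [0.495, -0.303, 0.03]]
```

The star lies flat in the tray around (.464,-.333), with its top at .028. Next I'll go behind the round cutter.

servo_tool:
  moves:
    - [0.03, [0.014, 0.045, 0.03], 3]
    - [0.03, [0.028, 0.09, 0.04], 6]
    - [0.03, [0.044, 0.14, 0.04], 9]
    - [0.03, [0.06, 0.195, 0.04], 12]
    - [0.03, [0.076, 0.25, 0.04], 15]
    - [0.03, [0.093, 0.305, 0.04], 18]
    - [0.03, [0.11, 0.36, 0.04], 22]
    - [0.03, [0.128, 0.415, 0.04], 22]
    - [0.03, [0.139, 0.453, 0.04], 22]
    - [0.03, [0.139, 0.453, 0.04], 22]

```text
time_s: 10.82
eef_pos: [0.6284, 0.1567, 0.1371]
ee_rot: [-2.375, -2.054, 0.001]
contact_force: [-0.6, -1.0, -0.0]
width: 0.03
```

servo_tool:
  moves:
    - [0.03, [0, 0, -0.04], 0]
    - [0.03, [0, 0, -0.07], 0]
    - [0.03, [0, 0, -0.07], 0]

```text
time_s: 11.2
eef_pos: [0.6252, 0.1519, 0.0643]
ee_rot: [-2.378, -2.045, 0.012]
contact_force: [0.2, 0.5, -0.1]
width: 0.0296
```

servo_tool:
  moves:
    - [0.03, [0.001, 0.001, -0.015], 0]
    - [0.03, [0.001, 0.001, -0.03], 0]
    - [0.03, [0.001, 0.001, -0.036], 0]
    - [0.03, [0.001, 0.001, -0.036], 0]

```text
time_s: 11.7
eef_pos: [0.6296, 0.1543, 0.032]
ee_rot: [-2.38, -2.049, 0.002]
contact_force: [1.6, -0.1, -0.3]
width: 0.0301
```

```bash
python3 - <<'E'
from h import *
s=telemetry.observe(); print(s["eef_pos"],s["contact_force"],s["time_s"])
blob(.58,.67,.04,.134,.03,.05)
E
```

```text
[0.62960041 0.15429114 0.03195113] [ 1.60525678 -0.09374196 -0.29662774] 11.7
top 67 [[0.594, 0.068, 0.033], [0.617, 0.084, 0.044], [0.648, 0.128, 0.049]]
side 265 [[0.593, 0.067, 0.03], [0.622, 0.097, 0.039], [0.651, 0.128, 0.046]]
```

servo_tool:
  moves:
    - [0.03, [0, 0, -0.005], 0]
    - [0.03, [-0.002, -0.015, -0.005], 0]
    - [0.03, [-0.004, -0.03, -0.005], 0]
    - [0.03, [-0.006, -0.045, -0.005], 0]
    - [0.03, [-0.0085, -0.06, -0.005], 0]
    - [0.03, [-0.011, -0.075, -0.005], 0]
    - [0.03, [-0.013, -0.09, -0.005], 0]
    - [0.03, [-0.015, -0.105, -0.005], 0]
    - [0.03, [-0.017, -0.12, -0.005], 0]
    - [0.03, [-0.0195, -0.135, -0.005], 0]

```text
time_s: 13.05
eef_pos: [0.6105, 0.0184, 0.0276]
ee_rot: [2.381, 2.05, 0.0]
contact_force: [0.2, 0.2, 0.0]
width: 0.0302
```

```bash
python3 - <<'E'
from h import *
s=telemetry.observe(); print(s["eef_pos"],s["contact_force"],s["time_s"])
p=s["eef_pos"]
blob(.55,.67,-.08,p[1]-.014,.03,.05)
E
```

```text
[0.61047162 0.01836006 0.02759814] [0.19556772 0.1820274  0.04546456] 13.05
top 44 [[0.574, -0.048, 0.035], [0.579, -0.025, 0.045], [0.603, 0.002, 0.049]]
side 268 [[0.576, -0.052, 0.03], [0.604, -0.035, 0.039], [0.633, 0.004, 0.047]]
```

The round cutter is seated in the cradle, centre (.604,-.023). I'll carry on pushing.

servo_tool:
  moves:
    - [0.03, [-0.002, -0.015, 0], 0]
    - [0.03, [-0.004, -0.03, 0], 0]
    - [0.03, [-0.006, -0.045, 0], 0]
    - [0.03, [-0.0085, -0.06, 0], 0]
    - [0.03, [-0.011, -0.075, 0], 0]
    - [0.03, [-0.013, -0.09, 0], 0]
    - [0.03, [-0.015, -0.105, 0], 0]
    - [0.03, [-0.017, -0.12, 0], 0]
    - [0.03, [-0.0195, -0.135, 0], 0]
    - [0.03, [-0.0215, -0.15, 0], 0]

```text
time_s: 14.4
eef_pos: [0.5889, -0.1317, 0.0276]
ee_rot: [-2.381, -2.049, -0.0]
contact_force: [-0.2, 0.5, -0.1]
width: 0.0301
```

servo_tool:
  moves:
    - [0.03, [-0.002, -0.015, 0], 0]
    - [0.03, [-0.004, -0.03, 0], 0]
    - [0.03, [-0.006, -0.045, 0], 0]
    - [0.03, [-0.0085, -0.06, 0], 0]
    - [0.03, [-0.011, -0.075, 0], 0]
    - [0.03, [-0.013, -0.09, -0.005], 0]
    - [0.03, [-0.015, -0.105, -0.01], 0]
    - [0.03, [-0.018, -0.125, -0.01], 0]
    - [0.03, [-0.021, -0.145, -0.01], 0]
    - [0.03, [-0.021, -0.145, -0.01], 0]

```text
time_s: 15.65
eef_pos: [0.5681, -0.278, 0.018]
ee_rot: [2.383, 2.046, 0.0]
contact_force: [0.3, 0.6, 1.0]
width: 0.0297
```

servo_tool:
  moves:
    - [0.03, [0, 0, 0.05], 0]
    - [0.03, [0, 0, 0.1], 0]
    - [0.03, [0, 0, 0.12], 0]

```text
time_s: 16.02
eef_pos: [0.5702, -0.2765, 0.1419]
ee_rot: [2.376, 2.046, 0.003]
contact_force: [0.4, 0.1, 0.5]
width: 0.0298
```

```bash
python3 - <<'E'
from h import *
s=telemetry.observe(); print(s["eef_pos"],s["contact_force"],s["time_s"])
blob(.40,.51,-.42,-.19,.021,.05)
blob(.51,.71,-.42,-.19,.021,.05)
blob(.42,.53,.05,.17); blob(.44,.51,-.1,-.02,.04,.08)
c=capture("side"); u,v=px(c,[.54,-.2,.03]); u,v=int(u),int(v)
cv2.imwrite("pics/s6.png",cv2.resize(c["color"][max(v-140,0):v+90,max(u-150,0):u+150,::-1],None,fx=2.5,fy=2.5))
E
```

```text
[ 0.57019247 -0.27652245  0.14187792] [0.42275114 0.12343495 0.4911059 ] 16.025
top 0 
side 402 [[0.433, -0.363, 0.021], [0.466, -0.334, 0.027], [0.495, -0.303, 0.03]]
top 60 [[0.538, -0.321, 0.021], [0.566, -0.294, 0.029], [0.591, -0.287, 0.032]]
side 307 [[0.533, -0.348, 0.021], [0.561, -0.32, 0.026], [0.591, -0.289, 0.03]]
top 101 [[0.437, 0.087, 0.04], [0.468, 0.116, 0.045], [0.491, 0.142, 0.049]]
side 263 [[0.438, 0.086, 0.031], [0.464, 0.11, 0.039], [0.493, 0.142, 0.046]]
top 313 [[0.453, -0.077, 0.042], [0.474, -0.056, 0.065], [0.494, -0.036, 0.07]]
side 393 [[0.454, -0.08, 0.041], [0.473, -0.069, 0.063], [0.494, -0.039, 0.067]]
```

View pics/s6.png

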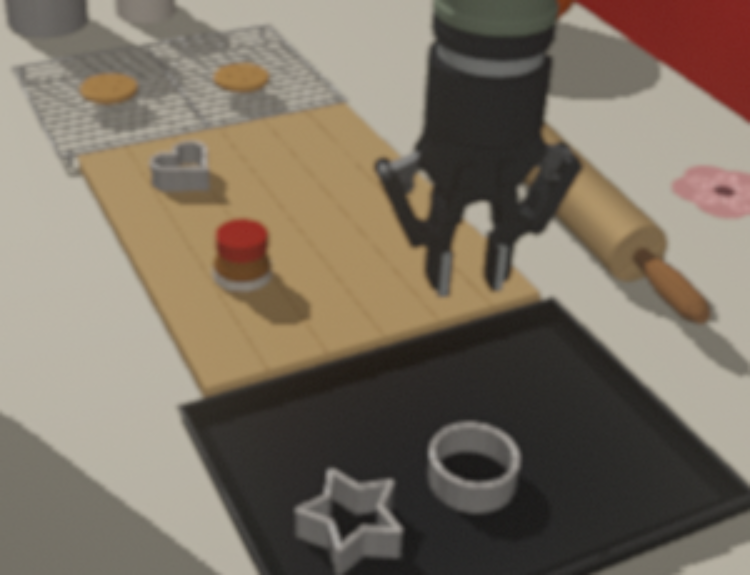

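The star and round cutter lie flat in the tray, and the jar is still at (.474,-.056). The heart is last: push it 30° off -y past the jar, then curve to straight.

servo_tool:
  moves:
    - [0.025, [-0.012, 0.04, 0], 4]
    - [0.025, [-0.026, 0.088, 0], 8]
    - [0.025, [-0.042, 0.14, 0], 13]
    - [0.025, [-0.058, 0.195, 0], 18]
    - [0.025, [-0.074, 0.25, 0], 23]
    - [0.025, [-0.091, 0.305, 0], 28]
    - [0.025, [-0.108, 0.36, 0], 33]
    - [0.025, [-0.124, 0.415, 0], 38]
    - [0.025, [-0.1315, 0.441, 0], 38]
    - [0.025, [-0.1315, 0.441, 0], 38]

```text
time_s: 17.73
eef_pos: [0.4354, 0.1667, 0.1369]
ee_rot: [-1.578, -2.715, 0.001]
contact_force: [0.3, -0.7, 0.3]
width: 0.025
```

servo_tool:
  moves:
    - [0.025, [0, 0, 0], 0]
    - [0.025, [0, 0, -0.04], 0]
    - [0.025, [0, 0, -0.07], 0]
    - [0.025, [0, 0, -0.07], 0]
    - [0.025, [0, 0, -0.07], 0]

```text
time_s: 18.35
eef_pos: [0.4377, 0.1647, 0.0684]
ee_rot: [1.586, 2.711, 0.001]
contact_force: [-0.2, -0.1, 1.0]
width: 0.0249
```

servo_tool:
  moves:
    - [0.025, [0, 0, -0.02], 0]
    - [0.025, [0, 0, -0.035], 0]
    - [0.025, [0, 0, -0.041], 0]
    - [0.025, [0, 0, -0.041], 0]
    - [0.025, [0.0065, -0.0115, -0.041], 0]
    - [0.025, [0.013, -0.0225, -0.041], 0]
    - [0.025, [0.02, -0.0345, -0.041], 0]
    - [0.025, [0.0265, -0.046, -0.041], 0]
    - [0.025, [0.0335, -0.058, -0.041], 0]
    - [0.025, [0.0335, -0.058, -0.041], 0]

```text
time_s: 19.6
eef_pos: [0.4709, 0.1063, 0.0267]
ee_rot: [1.586, 2.711, 0.0]
contact_force: [-0.3, -0.4, 0.7]
width: 0.0253
```

```bash
python3 - <<'E'
from h import *
s=telemetry.observe(); print(s["eef_pos"],s["contact_force"],s["time_s"])
blob(.43,.60,0,.12,.03,.05); blob(.44,.51,-.1,-.02,.04,.08)
E
```

```text
[0.47093325 0.10628338 0.02670286] [-0.27407435 -0.38621377  0.73778151] 19.6
top 0 
side 374 [[0.45, 0.048, 0.03], [0.483, 0.086, 0.04], [0.513, 0.115, 0.048]]
top 307 [[0.453, -0.077, 0.053], [0.474, -0.056, 0.065], [0.494, -0.036, 0.071]]
side 398 [[0.454, -0.08, 0.041], [0.473, -0.069, 0.063], [0.494, -0.038, 0.067]]
```

servo_tool:
  moves:
    - [0.025, [0.007, -0.012, 0], 0]
    - [0.025, [0.014, -0.024, 0], 0]
    - [0.025, [0.021, -0.036, 0], 0]
    - [0.025, [0.0275, -0.048, 0], 0]
    - [0.025, [0.0345, -0.06, 0], 0]
    - [0.025, [0.0415, -0.072, 0], 0]
    - [0.025, [0.0485, -0.084, 0], 0]
    - [0.025, [0.0555, -0.096, 0], 0]
    - [0.025, [0.0625, -0.108, 0], 0]
    - [0.025, [0.0625, -0.108, 0], 0]

```text
time_s: 21.05
eef_pos: [0.5335, -0.0017, 0.0267]
ee_rot: [1.585, 2.711, 0.0]
contact_force: [-0.2, 0.1, -0.2]
width: 0.0251
```

```bash
python3 - <<'E'
from h import *
s=telemetry.observe(); print(s["eef_pos"],s["contact_force"],s["time_s"])
blob(.51,.66,-.13,.03,.03,.05); blob(.44,.505,-.1,-.02,.04,.08)
c=capture("side"); u,v=px(c,[.54,-.07,.03]); u,v=int(u),int(v)
cv2.imwrite("pics/s7.png",cv2.resize(c["color"][max(v-90,0):v+80,max(u-100,0):u+100,::-1],None,fx=3.5,fy=3.5))
E
```

```text
[ 0.53345913 -0.00173733  0.02674655] [-0.21291593  0.05673143 -0.19332028] 21.05
top 0 
side 435 [[0.513, -0.06, 0.03], [0.546, -0.021, 0.04], [0.577, 0.011, 0.048]]
top 224 [[0.453, -0.068, 0.043], [0.471, -0.055, 0.065], [0.495, -0.037, 0.07]]
side 402 [[0.454, -0.08, 0.041], [0.473, -0.069, 0.063], [0.496, -0.035, 0.067]]
```

View pics/s7.png

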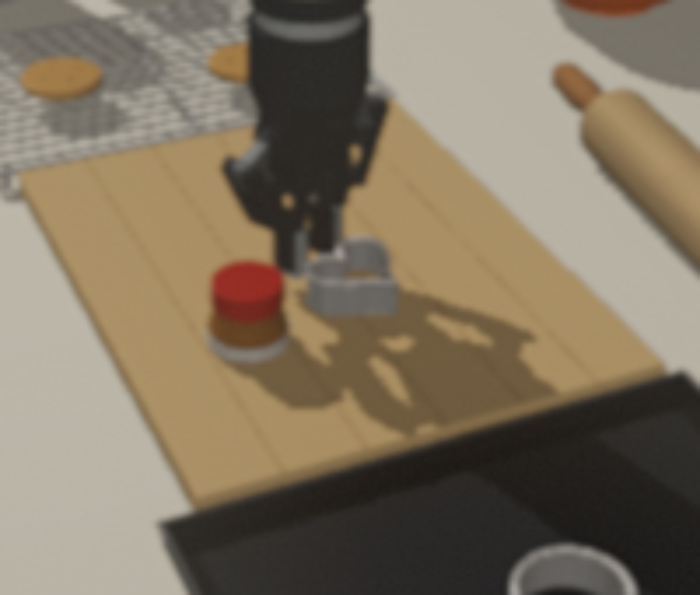

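The heart at px (350,280) is well seated in front of the fingers, and the gap to the jar is clear. I'll continue and curve gently.

servo_tool:
  moves:
    - [0.025, [0.007, -0.012, 0], 0]
    - [0.025, [0.014, -0.024, 0], 0]
    - [0.025, [0.021, -0.036, 0], 0]
    - [0.025, [0.0275, -0.048, 0], 0]
    - [0.025, [0.0345, -0.06, 0], 0]
    - [0.025, [0.042, -0.073, 0], 0]
    - [0.025, [0.0505, -0.085, 0], -3]
    - [0.025, [0.058, -0.097, 0], -6]
    - [0.025, [0.065, -0.109, 0], -9]
    - [0.025, [0.0715, -0.1215, 0], -12]

```text
time_s: 22.55
eef_pos: [0.6045, -0.1229, 0.0266]
ee_rot: [-1.863, -2.529, -0.0]
contact_force: [-0.6, 1.2, 0.1]
width: 0.0247
```

```bash
python3 - <<'E'
from h import *
s=telemetry.observe(); print(s["eef_pos"],s["contact_force"],s["time_s"])
blob(.55,.69,-.23,-.08,.023,.05); blob(.44,.505,-.1,-.02,.04,.08)
E
```

```text
[ 0.60453306 -0.12288888  0.0265624 ] [-0.58415431  1.20742645  0.08760254] 22.55
top 64 [[0.56, -0.132, 0.023], [0.636, -0.092, 0.024], [0.683, -0.08, 0.028]]
side 611 [[0.582, -0.187, 0.024], [0.614, -0.147, 0.038], [0.645, -0.115, 0.048]]
top 258 [[0.453, -0.074, 0.042], [0.471, -0.053, 0.065], [0.495, -0.036, 0.069]]
side 397 [[0.454, -0.08, 0.04], [0.472, -0.07, 0.063], [0.494, -0.039, 0.067]]
```

servo_tool:
  moves:
    - [0.025, [0.004, -0.013, 0], 0]
    - [0.025, [0.008, -0.026, 0], 0]
    - [0.025, [0.012, -0.039, 0], 0]
    - [0.025, [0.016, -0.052, 0], 0]
    - [0.025, [0.02, -0.065, 0], 0]
    - [0.025, [0.024, -0.078, 0], 0]
    - [0.025, [0.027, -0.091, 0], 0]
    - [0.025, [0.029, -0.1, -0.006], 0]
    - [0.025, [0.03, -0.105, -0.009], 0]
    - [0.025, [0.03, -0.105, -0.009], 0]

```text
time_s: 24.0
eef_pos: [0.6322, -0.2257, 0.0225]
ee_rot: [-1.854, -2.526, 0.001]
contact_force: [-14.9, 8.9, 28.8]
width: 0.0248
```

servo_tool:
  moves:
    - [0.025, [0, 0, 0.04], 0]
    - [0.025, [0, 0, 0.09], 0]
    - [0.025, [0, 0.03, 0.14], 0]
    - [0.025, [0, 0.08, 0.16], 0]
    - [0.025, [0, 0.13, 0.16], 0]
    - [0.025, [0, 0.13, 0.16], 0]

```text
time_s: 24.75
eef_pos: [0.634, -0.0936, 0.1779]
ee_rot: [-1.852, -2.537, -0.001]
contact_force: [-0.2, 0.2, -0.1]
width: 0.0247
```

```bash
python3 - <<'E'
from h import *
s=telemetry.observe(); print(s["eef_pos"],s["contact_force"],s["time_s"])
blob(.40,.51,-.42,-.17,.021,.05); blob(.51,.595,-.42,-.27,.021,.05); blob(.6,.71,-.42,-.17,.021,.05); blob(.44,.505,-.1,-.02,.04,.08)
c=capture("side"); u,v=px(c,[.54,-.2,.03]); u,v=int(u),int(v)
cv2.imwrite("pics/s8.png",cv2.resize(c["color"][max(v-140,0):v+90,max(u-150,0):u+150,::-1],None,fx=2.5,fy=2.5))
E
```

```text
[ 0.63401877 -0.09359219  0.17790712] [-0.17168931  0.22763478 -0.09626727] 24.75
top 160 [[0.431, -0.363, 0.021], [0.462, -0.331, 0.028], [0.494, -0.303, 0.033]]
side 424 [[0.43, -0.362, 0.021], [0.464, -0.331, 0.027], [0.496, -0.172, 0.03]]
top 135 [[0.533, -0.37, 0.021], [0.564, -0.322, 0.028], [0.591, -0.288, 0.033]]
side 307 [[0.533, -0.348, 0.021], [0.56, -0.321, 0.027], [0.59, -0.289, 0.03]]
top 97 [[0.605, -0.239, 0.021], [0.636, -0.212, 0.028], [0.664, -0.193, 0.032]]
side 236 [[0.606, -0.25, 0.021], [0.634, -0.22, 0.026], [0.664, -0.195, 0.03]]
top 196 [[0.455, -0.065, 0.042], [0.476, -0.049, 0.065], [0.492, -0.035, 0.07]]
side 397 [[0.454, -0.08, 0.04], [0.472, -0.069, 0.063], [0.494, -0.039, 0.067]]
```

View pics/s8.png

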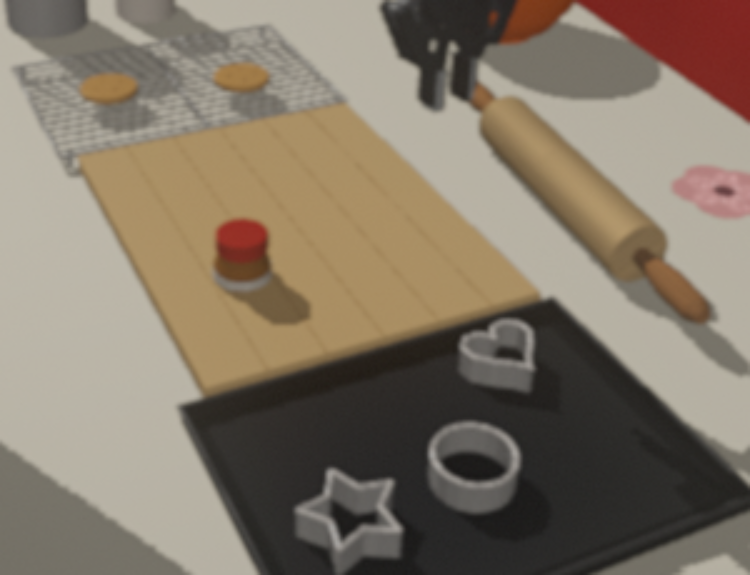

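The heart lies flat inside the tray at px (498,355), centre (.635,-.221), with its rear about 18 mm inside the rim. The round cutter, star, jar, biscuits and pin are as before, so I'm handing the job in.

```bash
python3 -c "
from workcell import manip; print(manip.close_job())"
```

```text
the job is handed in; nothing more can be done
None
```

All three cutters were pushed off the board into the tray without being lifted, and I handed the job in at about 25 s on the robot's clock. I got no verdict back.

**Last checks:**
- **Cutters:** all three lie flat in the tray with tops at 28–30 mm. Their centres are at about (.464,-.333) for the star, (.561,-.320) for the round one and (.635,-.221) for the heart. The heart's rear edge is about 18 mm inside the rim, so none touches the board.
- **Jar:** the side camera places it within about 1 mm of where it was earlier in the run, and it stands upright.
- **Biscuits and rolling pin:** in the last side view they look unmoved; I did not measure them.
- **Mug and canister:** only partly in that view; I did not measure them, and the arm was not worked near them.

**What went wrong on the way:**
- **First star push:** the fingertips passed just over the star. They sat nearly level with the TCP at that opening, not the 19 mm ahead I had assumed. I lowered the tool and repeated the push.
- **Heart:** it dropped early once past the rim, so the lowering fingers pressed on it. The reading at the end of that move was about 29 N vertical and 34 N in total, under the 40 N limit. Any higher peak between readings would not have shown.

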